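# Stack L-shaped relay yokes head to tail

## Robot

A 7-joint arm with a two-finger parallel gripper is mounted at the origin on the work surface. World frame = base frame: x ahead of the robot, y to its left, z up, the work surface at z = 0. Lengths are in mm, angles in rad, forces in N, time in s.
With the tool pointing down it reaches from about 400 to 875 mm from the base axis. Payload 4.4 kg.
Tool frame: the origin (TCP) lies midway between the tips of the shut fingers; the grasp point (between the pads) lies ctrl.grip_depth behind it (ctrl.grip_depth is the distance from the TCP to the grasp point, in mm); z points along the fingers, y is the line along which they close (so a half turn about z gives the same grasp; the last joint's range is limited). The gripper opens to 85 mm and grips with 20 to 120 N. Pads are 22 mm wide; open, the fingers measure 114 mm over their backs; the gripper's body (76 mm by 85 mm) begins 54 mm behind the grasp point. The pads swing forward as they close: fully open they stand 13 mm farther back than shut.
Start: joints at [1.042, 0.628, 0.038, 1.517, -0.027, 0.996, -0.02], TCP at [290.224, -581.625, 231.313] pointing down, gripper open.
Joint ranges: [-3.06, 3.06], [-0.37, 2.12], [-1.25, 1.32], [0.18, 2.47], [-1.1, 4.24], [0.23, 1.98], [-2.94, 2.94]. Speed limits (rad/s): [2.57, 2.57, 3.14, 3.14, 3.14, 3.14, 3.14].

## Interface

Orientations are given as [roll, pitch, yaw] about the fixed x, y, z axes, in that order (R = Rz(yaw) Ry(pitch) Rx(roll)).
In Python, from cell import ctrl gives the robot as it stands.
- The arm moves only by the tool carry_out, never from a script. Its argument "deltas" is one flat list of numbers, 7 for each row, row after row: the turn, a rotation vector about the tool's x, y, z in degrees, then the shift along the tool's x, y, z in m, then the closure, from -1 (fully open) to 1 (shut). In form: [wx, wy, wz, dx, dy, dz, claw, wx, wy, wz, dx, dy, dz, claw, ...]. A call has 1 to 12 rows; each row shifts and turns the commanded pose from where the row before left it, along the tool's axes as they then stand; what a row does not reach is not made up. A row lasts 1/8 s, in which the tool goes at most 62.5 mm and 10.7 degrees, less where a joint would pass 70% of its speed; a pose out of reach is approached as far as the arm can. A call with a gripper value outside its range is refused whole. The fingers move at their own pace and stop on an object; the grip force is fixed at half the most. Time passes only in rows, so rows that do not move let the fingers close. It gives the time, the measured TCP pose, the force, the opening and the grip force at its end, in the units of the state.
- ctrl.read_state(): the state, without advancing time (a new reading comes with each control period).
- ctrl.get_image(name): name is "side" or "top"; returns the picture (384x512x3 uint8, red, green, blue); there is no depth.
- ctrl.calibration(name): a dict with "mtx" (3x3 intrinsics, pixels), "R" (3x3) and "t" (3): a world point X has camera coordinates R X + t. Camera axes: x right, y down, z forward; pixel columns grow to the right and rows downward; lengths in mm; the calibration is good to about 2 mm. A picture is of the moment at which its call begins. calibration takes no time and is no camera call.
- ctrl.finish_job(): hands the job in; it is judged then, once.
The state is a dict: "clock": time; "qpos": joint angles; "qd": joint speeds; "tau": joint torques, N m; "eef_pos": TCP position; "tool_rot": TCP orientation; "force": force on the tool from outside, world axes, zero at the start; "torque": the same for the moment, N m; "width": finger opening in mm; "gripper_force": force on a finger pad.
Only numpy, scipy, OpenCV 4.12 (cv2) and the standard library are available. Lean on these libraries where they do the work, as an engineer would, in place of code of your own. Each camera call takes 0.05 s, during which the arm holds its last target. There are 200 camera calls.

## Task

Stack the three loose L-shaped steel relay yokes, in any order, on the one already lying in the black tray: long leg flat, short leg up, each turned end for end from the one beneath it and lying right up against the inside of that one's short leg or a few millimetres off it, so that they make one level, square pile four yokes high. Leave the bottom yoke lying where it is, and do not disturb the other things on the bench.

Things in the scene. Friction and masses are not known exactly. Their poses are not given: they have to be found in the camera images.
- yoke0: L-shaped steel relay yoke, four alike, 0.6-0.8 kg: long leg a plate 120 x 50 x 14 mm, two holes abreast near its plain end; short leg (heel) at the other, full width, 14 mm thick, top 26 mm above the underside. Origin: centre of the underside; x lengthwise, heel at x -60 to -46, plain end +60; y across, z up. Lies loose in the tray, heel up, heel end to about -y: bottom of the pile
- yoke0_heel (a point): centre of the top of this yoke's heel, at x -53, y 0, z 26 mm in the yoke's frame
- yoke1: L-shaped steel relay yoke, four alike, 0.6-0.8 kg: long leg a plate 120 x 50 x 14 mm, two holes abreast near its plain end; short leg (heel) at the other, full width, 14 mm thick, top 26 mm above the underside. Origin: centre of the underside; x lengthwise, heel at x -60 to -46, plain end +60; y across, z up. Lies on the mat, heel up, length within 25 deg of world x, either way round
- yoke1_heel (a point): centre of the top of this yoke's heel, at x -53, y 0, z 26 mm in the yoke's frame
- yoke2: L-shaped steel relay yoke, four alike, 0.6-0.8 kg: long leg a plate 120 x 50 x 14 mm, two holes abreast near its plain end; short leg (heel) at the other, full width, 14 mm thick, top 26 mm above the underside. Origin: centre of the underside; x lengthwise, heel at x -60 to -46, plain end +60; y across, z up. Lies on the mat, heel up, length within 25 deg of world x, either way round
- yoke2_heel (a point): centre of the top of this yoke's heel, at x -53, y 0, z 26 mm in the yoke's frame
- yoke3: L-shaped steel relay yoke, four alike, 0.6-0.8 kg: long leg a plate 120 x 50 x 14 mm, two holes abreast near its plain end; short leg (heel) at the other, full width, 14 mm thick, top 26 mm above the underside. Origin: centre of the underside; x lengthwise, heel at x -60 to -46, plain end +60; y across, z up. Lies on the mat, heel up, length within 25 deg of world x, either way round
- yoke3_heel (a point): centre of the top of this yoke's heel, at x -53, y 0, z 26 mm in the yoke's frame
- tray: shallow black anti-static tray, fixed to the bench, 170 mm (its x) by 220 mm (its y), rim 12 mm high, floor 3 mm thick; origin under its centre
- dispenser: bystander: yellow round solvent dispenser, 54 mm wide, 102 mm high, beyond the work; origin under its centre
- bin: bystander: open red parts bin, 160 x 110 x 55 mm, left of the loose yokes; origin under its centre
- relay: bystander: finished relay on a black base under a clear cover, 75 x 140 x 105 mm, right of the tray, near the robot; origin under its centre
- driver: bystander: red and black cordless screwdriver lying on its side, 53 mm high, about 165 mm by 160 mm, right of the tray, farther out; origin on the bench under the middle of its motor housing, nose along its x, grip along its -y
There are look-alikes about, which are no part of the job. Leave any pink or red look-alike of the yoke3 alone.

How it is judged (in metres and radians):
At the end, for the whole second after the job is handed in: One yoke rests on each of the 3 layers over the bottom one (14, 28, 42 mm, +-4), flat to 4 deg, square to 11 deg, sideways to 12 mm; layers 1, 3: heel opposite, centre 11 to 36 mm along bottom yoke's x; layer 2: heel same end, centre within 20 mm. Bottom yoke flat, within 25 mm of its start (((z of yoke1 in the frame of yoke0 between 0.01 and 0.018 m and x of yoke1 in the frame of yoke0 between 0.011 and 0.036 m and x of yoke1_heel in the frame of yoke0 above 0.03 m) or (z of yoke1 in the frame of yoke0 between 0.024 and 0.032 m and x of yoke1 in the frame of yoke0 between -0.02 and 0.02 m and x of yoke1_heel in the frame of yoke0 below -0.02 m) or (z of yoke1 in the frame of yoke0 between 0.038 and 0.046 m and x of yoke1 in the frame of yoke0 between 0.011 and 0.036 m and x of yoke1_heel in the frame of yoke0 above 0.03 m)) and y of yoke1 in the frame of yoke0 between -0.012 and 0.012 m and angle between the x axis of each of yoke1, yoke2, yoke3 and the x axis of yoke0, either way round below 0.2 rad and angle between each of yoke1, yoke2, yoke3, yoke0's own z axis and vertical below 0.07 rad and linear speed of each of yoke1, yoke2, yoke3 below 0.02 m/s and angular speed of each of yoke1, yoke2, yoke3 below 0.15 rad/s and ((z of yoke2 in the frame of yoke0 between 0.01 and 0.018 m and x of yoke2 in the frame of yoke0 between 0.011 and 0.036 m and x of yoke2_heel in the frame of yoke0 above 0.03 m) or (z of yoke2 in the frame of yoke0 between 0.024 and 0.032 m and x of yoke2 in the frame of yoke0 between -0.02 and 0.02 m and x of yoke2_heel in the frame of yoke0 below -0.02 m) or (z of yoke2 in the frame of yoke0 between 0.038 and 0.046 m and x of yoke2 in the frame of yoke0 between 0.011 and 0.036 m and x of yoke2_heel in the frame of yoke0 above 0.03 m)) and y of yoke2 in the frame of yoke0 between -0.012 and 0.012 m and ((z of yoke3 in the frame of yoke0 between 0.01 and 0.018 m and x of yoke3 in the frame of yoke0 between 0.011 and 0.036 m and x of yoke3_heel in the frame of yoke0 above 0.03 m) or (z of yoke3 in the frame of yoke0 between 0.024 and 0.032 m and x of yoke3 in the frame of yoke0 between -0.02 and 0.02 m and x of yoke3_heel in the frame of yoke0 below -0.02 m) or (z of yoke3 in the frame of yoke0 between 0.038 and 0.046 m and x of yoke3 in the frame of yoke0 between 0.011 and 0.036 m and x of yoke3_heel in the frame of yoke0 above 0.03 m)) and y of yoke3 in the frame of yoke0 between -0.012 and 0.012 m and distance of yoke0 from where it was at the start of the episode below 0.025 m); the robot touches nothing.
It fails at once if the dispenser is pushed more than 30 mm or tipped (distance of dispenser from where it was at the start of the episode above 0.03 m or angle between dispenser's own z axis and vertical above 0.4 rad).
It fails at once if the bin is pushed more than 30 mm or tipped (distance of bin from where it was at the start of the episode above 0.03 m or angle between bin's own z axis and vertical above 0.4 rad).
It fails at once if the relay is pushed more than 30 mm or tipped (distance of relay from where it was at the start of the episode above 0.03 m or angle between relay's own z axis and vertical above 0.4 rad).
It fails at once if the driver is pushed more than 30 mm or tipped (distance of driver from where it was at the start of the episode above 0.03 m or angle between driver's own z axis and vertical above 0.4 rad).
It also fails if it takes over 70 s, if anything falls off the work surface, if the arm or the gripper's body presses on something with over 40 N, if the wrist force passes 120 N, or if a joint passes its speed limit or range.

## Working session

There is one attempt and no reset: what is moved stays moved. The work goes in short steps, Python scripts to look and compute and a tool call to move; the robot and the scene stay as the last step left them, time stands still between calls to the robot, and variables do not carry over. Pictures are saved under pics/ and viewed, at most 10 in all, crops included, and the job is handed in when it is done.

Besides the shell and the picture viewer there is one more tool, called after "Call:" as name(argument=value, ...) on one line, values as JSON. carry_out: Moves the arm, as the interface text tells. Its arguments: {"type":"object","properties":{"deltas":{"type":"array"}},"required":["deltas"]}

```bash
mkdir -p pics; ls; python3 - <<'E'
from cell import ctrl
import cv2
print(ctrl.grip_depth); s=ctrl.read_state()
for k,v in s.items(): print(k,v)
for n in("side","top"):
    im=ctrl.get_image(n); cv2.imwrite(f"pics/{n}0.png",cv2.cvtColor(im,cv2.COLOR_RGB2BGR))
    print(n,ctrl.calibration(n))
E
```

```text
pics
18.700000000000003
clock 0.0
qpos [ 1.04220773  0.62935939  0.03845465  1.51831277 -0.02704931  0.99630277
 -0.02000311]
qd [-2.03214864e-03  4.44867944e-04  6.93468695e-04 -6.63483349e-05
 -6.36738101e-04  1.48266568e-03  5.76814194e-04]
tau [-1.18080050e-03 -5.63411522e+01  1.22576449e+00 -1.93452805e+01
  1.10262146e-02  1.03773444e-02 -7.67516781e-06]
eef_pos [ 289.95586713 -581.07571374  230.39837171]
tool_rot [-3.13972819e+00 -9.67882433e-06  4.62749626e-01]
force [ 0.02948518  0.49438184 -0.27084152]
torque [-0.02305002 -0.03131917 -0.00830551]
gripper_force 0.0
width 85.20581858467038
side {'mtx': array([[431.66284362,   0.        , 256.94213241],
       [  0.        , 431.66284362, 203.35524855],
       [  0.        ,   0.        ,   1.        ]]), 'R': array([[-0.82731145, -0.56153684, -0.01523621],
       [-0.31839686,  0.49109403, -0.81083296],
       [ 0.46279499, -0.66596023, -0.58507928]]), 't': array([ 459.34669397,  199.81576125, 1160.24917213])}
top {'mtx': array([[446.567444  ,   0.        , 257.07536187],
       [  0.        , 446.567444  , 190.00864555],
       [  0.        ,   0.        ,   1.        ]]), 'R': array([[ 0.00250955, -0.99998958,  0.00381327],
       [-0.99612486, -0.00283506, -0.08790461],
       [ 0.0879145 , -0.0035779 , -0.9961216 ]]), 't': array([  -7.6878731 ,  557.29490412, 1584.71571635])}
```

View pics/top0.png

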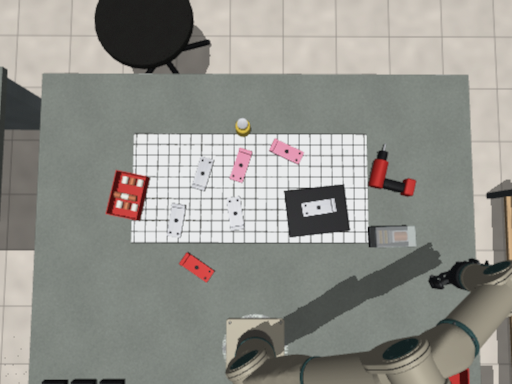

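View pics/side0.png

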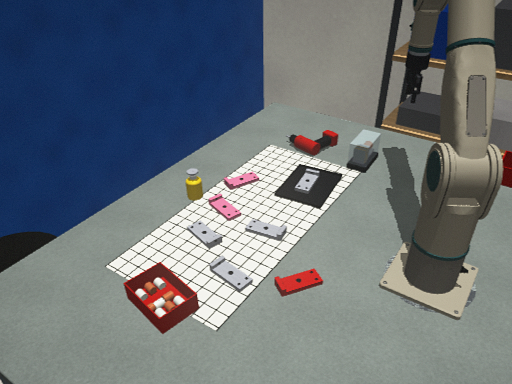

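The top view (image up = +x, left = +y) shows three grey yokes at about px (203,173), (176,220) and (236,213). The tray with the bottom yoke is at (319,208). Pink and red look-alikes are at (241,165), (287,151) and (197,267). I'll enlarge crops to get the heel directions and edges.

```bash
python3 - <<'E'
import cv2,numpy as np
t=cv2.imread("pics/top0.png");s=cv2.imread("pics/side0.png")
a=cv2.resize(t[145:245,155:355],None,fx=4,fy=4,interpolation=cv2.INTER_CUBIC)
b=cv2.resize(s[160:295,180:340],None,fx=3.5,fy=3.5,interpolation=cv2.INTER_CUBIC)
cv2.imwrite("pics/ca.png",a);cv2.imwrite("pics/cb.png",b)
for p in[(203,165),(200,180),(177,213),(236,205),(310,208),(328,206),(210,190),(190,200)]:
    print(p,t[p[1],p[0]],cv2.cvtColor(t[p[1]:p[1]+1,p[0]:p[0]+1],cv2.COLOR_BGR2HSV)[0,0])
E
```

```text
(203, 165) [212 207 206] [115   7 212]
(200, 180) [221 217 215] [110   7 221]
(177, 213) [222 219 218] [113   5 222]
(236, 205) [225 221 220] [114   6 225]
(310, 208) [223 220 219] [113   5 223]
(328, 206) [218 214 213] [114   6 218]
(210, 190) [235 234 233] [105   2 235]
(190, 200) [177 178 176] [ 75   3 178]
```

View pics/ca.png

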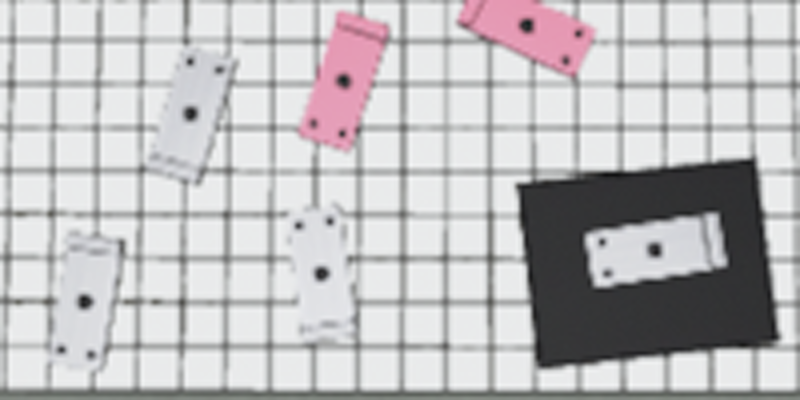

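View pics/cb.png

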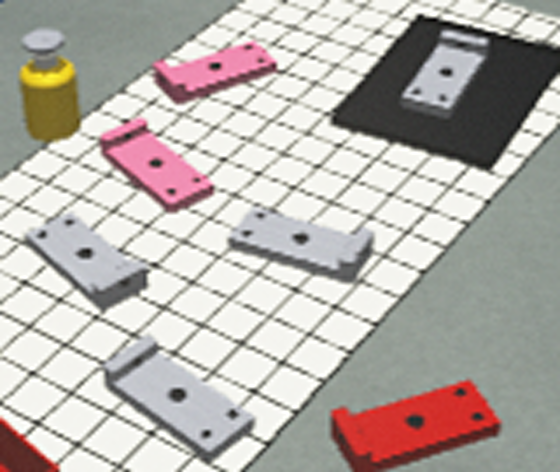

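The crops show all four grey yokes clearly. In the first crop the centre holes are at (190,113), (84,301), (321,273) and, in the tray, (655,250). Heels point toward −x for the yokes at (203,173) and (236,213), toward +x for (176,220), and toward −y in the tray. Next I measure the holes and contours.

```bash
cat > h.py <<'E'
import numpy as np,cv2
from cell import ctrl
def ray(n,uv,z):
    c=ctrl.calibration(n);R,t=c["R"],c["t"];o=-R.T@t
    d=R.T@np.linalg.inv(c["mtx"])@np.array([uv[0],uv[1],1.]);return (o+d*(z-o[2])/d[2])[:2]
def proj(n,X):
    c=ctrl.calibration(n);p=c["mtx"]@(c["R"]@np.array(X,float)+c["t"]);return p[:2]/p[2]
def dark(n,im,X,r=3):
    "weighted centroid of a dark spot near the projection of X"
    g=255-cv2.cvtColor(im,cv2.COLOR_RGB2GRAY).astype(float);u=proj(n,X)
    for _ in range(6):
        x,y=np.round(u).astype(int);w=g[y-r:y+r+1,x-r:x+r+1];w=np.clip(w-np.median(w)-10,0,None)
        yy,xx=np.mgrid[y-r:y+r+1,x-r:x+r+1];u=np.array([(w*xx).sum(),(w*yy).sum()])/w.sum()
    return u
E
python3 - <<'E'
from h import *
T=cv2.imread("pics/top0.png")[...,::-1].copy();S=cv2.imread("pics/side0.png")[...,::-1].copy()
ca=lambda x,y:(155+(x-1.5)/4,145+(y-1.5)/4)
pts={"A":[(190,113),(191,61),(219,69)],"B":[(84,301),(61,350),(92,355)],"C":[(321,273),(299,225),(330,221)],"0":[(655,250),(602,242),(608,273)]}
for k,v in pts.items():
    z=17 if k=="0" else 14
    for n,im in(("top",T),("side",S)):
        P=[]
        for i,q in enumerate(v):
            X=np.r_[ray("top",ca(*q),z),z]
            P.append(ray(n,dark(n,im,X,2 if i else 3),z))
        m=(P[1]+P[2])/2;d=m-P[0];e=P[2]-P[1]
        print(k,n,"hole",P[0].round(1),"len",np.hypot(*d).round(1),"ang",np.degrees(np.arctan2(d[1],d[0])).round(1),"sp",np.hypot(*e).round(1),"ang2",np.degrees(np.arctan2(e[1],e[0])).round(1))
# tray yoke outline
for n,im in(("top",T),("side",S)):
    u=proj(n,np.r_[ray("top",(318.5,207.5),17),17]).astype(int)
    g=cv2.cvtColor(im,cv2.COLOR_RGB2GRAY);m=np.uint8(g>110)
    m=cv2.morphologyEx(m,cv2.MORPH_CLOSE,np.ones((5,5)))
    c=[c for c in cv2.findContours(m,cv2.RETR_CCOMP,cv2.CHAIN_APPROX_NONE)[0] if cv2.pointPolygonTest(c,tuple(map(float,u)),False)>=0]
    c=min(c,key=cv2.contourArea);W=np.array([ray(n,p[0],17) for p in c],np.float32)
    print(n,len(c),cv2.minAreaRect(W))
    cm=np.uint8((g<70));
    # tray outline
    cs=[c for c in cv2.findContours(cm,cv2.RETR_EXTERNAL,cv2.CHAIN_APPROX_NONE)[0] if cv2.pointPolygonTest(c,tuple(map(float,u)),False)>=0]
    for c in cs: print(" tray",cv2.minAreaRect(np.array([ray(n,p[0],12) for p in c],np.float32)))
E
```

```text
A top hole [620.  193.5] len 45.8 ang -15.7 sp 27.8 ang2 -105.7
A side hole [618.2 193.5] len 45.7 ang -15.7 sp 28.0 ang2 -107.9
B top hole [449.  286.6] len 45.9 ang 171.3 sp 27.4 ang2 -99.6
B side hole [447.8 286.6] len 45.9 ang 170.8 sp 28.4 ang2 -99.5
C top hole [474.9  73.5] len 46.0 ang 8.4 sp 28.2 ang2 -81.5
C side hole [473.   74.2] len 46.2 ang 7.4 sp 29.0 ang2 -80.9
0 top hole [ 496.9 -227.3] len 45.6 ang 99.1 sp 29.9 ang2 -168.7h.py:13: RuntimeWarning: invalid value encountered in divide
  yy,xx=np.mgrid[y-r:y+r+1,x-r:x+r+1];u=np.array([(w*xx).sum(),(w*yy).sum()])/w.sum()
h.py:12: RuntimeWarning: invalid value encountered in cast
  x,y=np.round(u).astype(int);w=g[y-r:y+r+1,x-r:x+r+1];w=np.clip(w-np.median(w)-10,0,None)
h.py:12: RuntimeWarning: overflow encountered in scalar subtract
  x,y=np.round(u).astype(int);w=g[y-r:y+r+1,x-r:x+r+1];w=np.clip(w-np.median(w)-10,0,None)
  return _methods._mean(a, axis=axis, dtype=dtype,
  ret = ret.dtype.type(ret / rcount)
h.py:13: RuntimeWarning: overflow encountered in scalar subtract
  yy,xx=np.mgrid[y-r:y+r+1,x-r:x+r+1];u=np.array([(w*xx).sum(),(w*yy).sum()])/w.sum()
  math.ceil((stop - start) / step))
Traceback (most recent call last):
  File "h.py", line 13, in dark
    yy,xx=np.mgrid[y-r:y+r+1,x-r:x+r+1];u=np.array([(w*xx).sum(),(w*yy).sum()])/w.sum()
                                                     ~^~~
ValueError: operands could not be broadcast together with shapes (0,0) (5,5)
```

```bash
python3 - <<'E'
from h import *
T=cv2.imread("pics/top0.png")[...,::-1].copy();S=cv2.imread("pics/side0.png")[...,::-1].copy()
X=np.r_[496.9,-227.3,17]
print("side hole0",ray("side",dark("side",S,X,3),17), "top ang pts")
for n,im in(("top",T),("side",S)):
    u=proj(n,X).astype(int);u=u+[0,5] if n=="top" else u+[3,-3]
    g=cv2.cvtColor(im,cv2.COLOR_RGB2GRAY);m=np.uint8(g>(130 if n=="top" else 100))
    m=cv2.morphologyEx(m,cv2.MORPH_CLOSE,np.ones((5,5)))
    k,lab=cv2.connectedComponents(m);c=cv2.findContours(np.uint8(lab==lab[u[1],u[0]]),0,1)[0][0]
    for z in(17,): print(n,cv2.contourArea(c),cv2.minAreaRect(np.array([ray(n,p[0],z) for p in c],np.float32)))
    t=np.uint8(g<70);k,lab=cv2.connectedComponents(t)
    a=ray("top",(300,225),3);v=proj(n,[*a,3]).astype(int);c=max(cv2.findContours(np.uint8(lab==lab[v[1],v[0]]),0,1)[0],key=cv2.contourArea)
    print(" tray",cv2.minAreaRect(np.array([ray(n,p[0],12) for p in c],np.float32)))
E
```

```text
side hole0 [ 493.72176099 -226.24433805] top ang pts
top 438.0 ((496.8839416503906, -227.89028930664062), (51.26286315917969, 123.23076629638672), 8.900131225585938)
 tray ((486.2069396972656, -220.52024841308594), (169.20835876464844, 217.75897216796875), 5.599595546722412)
side 122482.0 ((831.920166015625, -1336.9052734375), (1752.7098388671875, 4111.3203125), 22.24327850341797)Traceback (most recent call last):
  File "<stdin>", line 13, in <module>
  File "h.py", line 4, in ray
    c=ctrl.calibration(n);R,t=c["R"],c["t"];o=-R.T@t
ValueError: time passes only in moves, steps and waits
```

Call:
carry_out(deltas=[0, 0, 0, 0.0455, -0.0392, 0, -1, 0, 0, 0, 0.0455, -0.0392, 0, -1, 0, 0, 0, 0.0455, -0.0392, 0, -1, 0, 0, 0, 0.0455, -0.0392, 0, -1, 0, 0, 0, 0.0455, -0.0392, 0, -1, 0, 0, 0, 0.0455, -0.0392, 0, -1, 0, 0, 0, 0.0455, -0.0392, 0, -1, 0, 0, 0, 0.0455, -0.0392, 0, -1, 0, 0, 0, 0.0455, -0.0392, 0, -1, 0, 0, 0, 0.0455, -0.0392, 0, -1, 0, 0, 0, 0.0455, -0.0392, 0, -1, 0, 0, 0, 0.0455, -0.0392, 0, -1])

```text
clock: 1.6
eef_pos: [569.1, 84.8, 231.1]
tool_rot: [3.141, 0.0, 0.463]
force: [2.1, -1.1, 0.6]
width: 85.0
gripper_force: 0.0
```

Call:
carry_out(deltas=[0, 0, 0, 0.0455, -0.0392, 0, -1, 0, 0, 0, 0.0455, -0.0392, 0, -1, 0, 0, -10.6, 0, 0, 0.01, -1, 0, 0, -10.6, 0, 0, 0.01, -1, 0, 0, -10.6, 0, 0, 0.01, -1, 0, 0, -10.6, 0, 0, 0.01, -1, 0, 0, -10.6, 0, 0, 0.01, -1, 0, 0, -10.6, 0, 0, 0.01, -1, 0, 0, -10.6, 0, 0, 0.01, -1, 0, 0, -10.6, 0, 0, 0.01, -1, 0, 0, -10.6, 0, 0, 0.01, -1, 0, 0, -10.6, 0, 0, 0.01, -1])

```text
clock: 3.1
eef_pos: [615.0, 193.5, 130.5]
tool_rot: [-3.141, -0.0, 2.319]
force: [1.0, -0.8, 0.4]
width: 85.5
gripper_force: 0.0
```

Call:
carry_out(deltas=[0, 0, -10.6, 0, 0, 0.01, -1, 0, 0, -10.6, 0, 0, 0.01, -1, 0, 0, -10.6, 0, 0, 0.01, -1, 0, 0, 0, 0, 0, 0, -1])

```text
clock: 3.6
eef_pos: [614.4, 193.1, 99.9]
tool_rot: [-3.14, -0.003, 2.866]
force: [0.1, -0.0, -1.0]
width: 85.4
gripper_force: 0.0
```

Call:
carry_out(deltas=[0, 0, 0, 0, 0.0015, 0.025, -1, 0, 0, 0, 0, 0, 0.025, -1, 0, 0, 0, 0, 0, 0.025, -1, 0, 0, 0, 0, 0, 0.016, -1, 0, 0, 0, 0, 0, 0.008, -1, 0, 0, 0, 0, 0, 0, -1])

```text
clock: 4.35
eef_pos: [615.7, 195.4, 2.3]
tool_rot: [-3.142, -0.0, 2.867]
force: [0.4, 0.8, 0.0]
width: 85.5
gripper_force: 0.0
```

Call:
carry_out(deltas=[0, 0, 0, 0, 0, 0, 1, 0, 0, 0, 0, 0, 0, 1, 0, 0, 0, 0, 0, 0, 1, 0, 0, 0, 0, 0, 0, 1, 0, 0, 0, 0, 0, 0, 1])

```text
clock: 4.97
eef_pos: [616.1, 195.1, 3.5]
tool_rot: [3.142, 0.001, 2.867]
force: [-1.2, -1.2, 3.9]
width: 48.2
gripper_force: 63.0
```

Call:
carry_out(deltas=[0, 0, 0, 0, 0, -0.01, 1, 0, 0, 0, 0, 0, -0.03, 1, 0, 0, 0, 0, 0, -0.03, 1, 0, 0, 0, 0, 0, -0.03, 1, 0, 0, 9.3, 0, 0, 0, 1, 0, 0, 9.3, 0, 0, 0, 1, 0, 0, 9.3, 0, 0, 0, 1, 0, 0, 9.3, 0, 0, 0, 1, 0, 0, 9.3, 0, 0, 0, 1, 0, 0, 9.3, 0, 0, 0, 1, 0, 0, 9.3, 0, 0, 0, 1, 0, 0, 0, 0, 0, 0, 1])

```text
clock: 6.48
eef_pos: [614.8, 195.3, 102.0]
tool_rot: [-3.14, 0.0, 1.734]
force: [-0.8, -0.3, -6.1]
width: 48.1
gripper_force: 64.0
```

Call:
carry_out(deltas=[0, 0, 0, -0.0467, -0.0232, 0, 1, 0, 0, 0, -0.0467, -0.0232, 0, 1, 0, 0, 0, -0.0467, -0.0232, 0, 1, 0, 0, 0, -0.0467, -0.0232, 0, 1, 0, 0, 0, -0.0467, -0.0232, 0, 1, 0, 0, 0, -0.0467, -0.0232, 0, 1, 0, 0, 0, -0.0467, -0.0232, 0, 1, 0, 0, 0, -0.0467, -0.0232, 0, 1, 0, 0, 0, 0, 0, 0, 1, 0, 0, 0, 0, 0, 0, 1])

```text
clock: 7.72
eef_pos: [492.4, -203.0, 102.4]
tool_rot: [3.141, -0.001, 1.733]
force: [0.6, 0.3, -7.2]
width: 48.1
gripper_force: 64.3
```

Call:
carry_out(deltas=[0, 0, 0, 0, 0, 0.03, 1, 0, 0, 0, 0, 0, 0.03, 1, 0, 0, 0, 0.0005, 0, 0.014, 1, 0, 0, 0, 0, 0, 0, 1, 0, 0, 0, 0, 0, 0.004, 1, 0, 0, 0, 0, 0, 0.002, 1, 0, 0, 0, 0, 0, 0, 1])

```text
clock: 8.6
eef_pos: [492.4, -202.9, 22.7]
tool_rot: [3.141, 0.0, 1.731]
force: [0.1, 0.0, -6.6]
width: 48.1
gripper_force: 64.3
```

Call:
carry_out(deltas=[0, 0, 0, 0, 0, 0.001, 1, 0, 0, 0, 0, 0, 0.001, 1, 0, 0, 0, 0, 0, 0, 1])

```text
clock: 8.98
eef_pos: [492.3, -202.9, 20.6]
tool_rot: [3.141, 0.0, 1.732]
force: [-1.4, 0.8, -3.0]
width: 47.5
gripper_force: 64.6
```

Call:
carry_out(deltas=[0, 0, 0, 0, 0, 0.0005, 1, 0, 0, 0, 0, 0, 0, -1, 0, 0, 0, 0, 0, 0, -1, 0, 0, 0, 0, 0, 0, -1, 0, 0, 0, 0, 0, 0, -1, 0, 0, 0, 0, 0, -0.02, -1, 0, 0, 0, 0, 0, -0.04, -1, 0, 0, 0, 0, 0, -0.04, -1])

```text
clock: 9.98
eef_pos: [491.9, -202.6, 120.7]
tool_rot: [-3.141, -0.001, 1.732]
force: [-0.1, -1.1, -0.1]
width: 85.2
gripper_force: 0.0
```

Call:
carry_out(deltas=[0, 0, 0, 0.0543, 0.0043, 0, -1, 0, 0, 0, 0.0543, 0.0043, 0, -1, 0, 0, 0, 0.0543, 0.0043, 0, -1, 0, 0, 0, 0.0543, 0.0043, 0, -1, 0, 0, 0, 0.0543, 0.0043, 0, -1, 0, 0, 0, 0.0543, 0.0043, 0, -1, 0, 0, 0, 0.0543, 0.0043, 0, -1, 0, 0, 0, 0.0543, 0.0043, 0, -1, 0, 0, 0, 0.0543, 0.0043, 0, -1, 0, 0, 0, 0, 0, 0, -1])

```text
clock: 11.22
eef_pos: [450.7, 292.3, 120.2]
tool_rot: [3.14, -0.005, 1.74]
force: [0.1, -1.6, 0.0]
width: 85.3
gripper_force: 0.0
```

Call:
carry_out(deltas=[0, 0, -10.25, 0, 0, 0, -1, 0, 0, -10.25, 0, 0, 0, -1, 0, 0, -10.25, 0, 0, 0, -1, 0, 0, -10.25, 0, 0, 0, -1, 0, 0, -10.25, 0, 0, 0, -1, 0, 0, -10.25, 0, 0, 0, -1, 0, 0, -10.25, 0, 0, 0, -1, 0, 0, 0, 0, 0, 0, -1])

```text
clock: 12.22
eef_pos: [452.3, 284.5, 119.5]
tool_rot: [-3.141, -0.001, 2.981]
force: [-0.7, 0.1, 0.4]
width: 85.4
gripper_force: 0.0
```

```bash
python3 - <<'E'
from h import *
I={n:ctrl.get_image(n) for n in("top","side")}
T=I["top"];S=I["side"]
a=cv2.resize(T[170:245,275:365],(450,375),interpolation=cv2.INTER_CUBIC)
u=proj("side",[494,-220,20]).astype(int);b=cv2.resize(S[u[1]-40:u[1]+35,u[0]-35:u[0]+35],(350,375),interpolation=cv2.INTER_CUBIC)
cv2.imwrite("pics/l1.png",np.hstack([a,b])[...,::-1]);print(u-[35,40])
c=[ray("top",dark("top",T,[492.6,-207.1,31],3),31),ray("side",dark("side",S,[492,-207,31],3),31)]
print(c); print(ctrl.read_state()["eef_pos"],ctrl.read_state()["tool_rot"])
E
```

```text
[271 140]
[array([ 492.60847618, -207.27803904]), array([ 490.84078688, -206.4187012 ])]
[452.26259451 285.0061992  119.6858764 ] [-3.14101841e+00 -1.24924796e-04  2.97979076e+00]
```

View pics/l1.png

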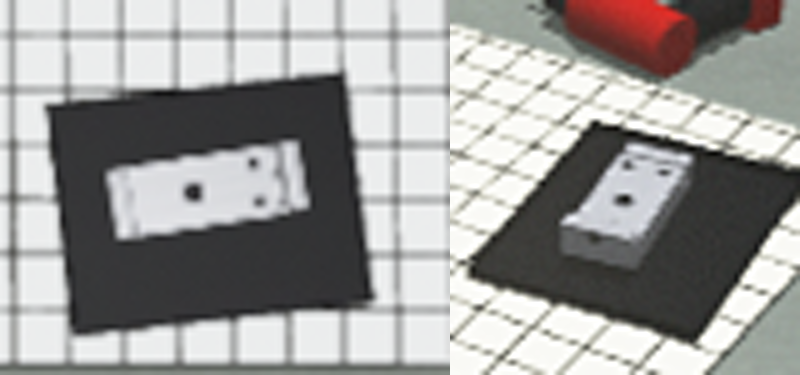

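The picture shows layer 1 lying level and square on the bottom yoke. Its heel is opposite and its plain end sits close inside the bottom heel, with the centre hole at crop (194,191). The measured offset is about +20 mm lengthwise and about 0 mm sideways. Next I pick yoke B.

Call:
carry_out(deltas=[0, 0, 0, 0, -0.001, 0.04, -1, 0, 0, 0, 0, 0, 0.04, -1, 0, 0, 0, 0, 0, 0.02, -1, 0, 0, 0, 0, 0, 0.012, -1, 0, 0, 0, 0, 0, 0.0045, -1, 0, 0, 0, 0, 0, 0, -1, 0, 0, 0, 0, 0, 0, 1, 0, 0, 0, 0, 0, 0, 1, 0, 0, 0, 0, 0, 0, 1, 0, 0, 0, 0, 0, 0, 1, 0, 0, 0, 0, 0, 0, 1, 0, 0, 0, 0, 0, 0, 1])

```text
clock: 13.82
eef_pos: [452.4, 285.4, 4.5]
tool_rot: [3.14, 0.001, 2.984]
force: [-1.0, -0.7, 5.6]
width: 48.3
gripper_force: 61.9
```

Call:
carry_out(deltas=[0, 0, 0, 0, 0, -0.01, 1, 0, 0, 0, 0, 0, -0.03, 1, 0, 0, 0, 0, 0, -0.04, 1, 0, 0, 0, 0, 0, -0.04, 1, 0, 0, 10.25, 0, 0, 0, 1, 0, 0, 10.25, 0, 0, 0, 1, 0, 0, 10.25, 0, 0, 0, 1, 0, 0, 10.25, 0, 0, 0, 1, 0, 0, 10.25, 0, 0, 0, 1, 0, 0, 10.25, 0, 0, 0, 1, 0, 0, 10.25, 0, 0, 0, 1, 0, 0, 0, 0, 0, 0, 1])

```text
clock: 15.32
eef_pos: [451.1, 284.4, 123.1]
tool_rot: [-3.14, 0.001, 1.734]
force: [0.2, -0.2, -6.7]
width: 48.0
gripper_force: 64.5
```

Call:
carry_out(deltas=[0, 0, 0, -0.0514, -0.0039, 0, 1, 0, 0, 0, -0.0514, -0.0039, 0, 1, 0, 0, 0, -0.0514, -0.0039, 0, 1, 0, 0, 0, -0.0514, -0.0039, 0, 1, 0, 0, 0, -0.0514, -0.0039, 0, 1, 0, 0, 0, -0.0514, -0.0039, 0, 1, 0, 0, 0, -0.0514, -0.0039, 0, 1, 0, 0, 0, -0.0514, -0.0039, 0, 1, 0, 0, 0, -0.0514, -0.0039, 0, 1, 0, 0, 0, -0.0514, -0.0039, 0, 1, 0, 0, 0, 0, 0, 0, 1, 0, 0, 0, 0, 0, 0, 1])

```text
clock: 16.82
eef_pos: [495.0, -228.4, 123.0]
tool_rot: [-3.141, -0.002, 1.733]
force: [1.9, 1.4, -7.9]
width: 47.7
gripper_force: 64.5
```

Call:
carry_out(deltas=[0, 0, 0, -0.001, 0.001, 0.03, 1, 0, 0, 0, 0, 0, 0.03, 1, 0, 0, 0, 0, 0, 0.018, 1, 0, 0, 0, 0, 0, 0.006, 1, 0, 0, 0, 0, 0, 0.002, 1, 0, 0, 0, 0, 0, 0, 1])

```text
clock: 17.58
eef_pos: [497.6, -229.7, 38.0]
tool_rot: [3.14, 0.001, 1.732]
force: [0.2, 0.5, -7.4]
width: 47.6
gripper_force: 64.5
```

Call:
carry_out(deltas=[0, 0, 0, 0, -0.001, 0.001, 1, 0, 0, 0, 0, 0, 0.001, 1, 0, 0, 0, 0, 0, 0.0005, 1, 0, 0, 0, 0, 0, 0, 1])

```text
clock: 18.08
eef_pos: [496.0, -230.0, 35.5]
tool_rot: [3.141, 0.001, 1.731]
force: [-2.3, 0.5, 3.1]
width: 47.6
gripper_force: 65.5
```

Contact is made (the load is taken up), so I release and retreat.

Call:
carry_out(deltas=[0, 0, 0, 0, 0, 0, -1, 0, 0, 0, 0, 0, 0, -1, 0, 0, 0, 0, 0, 0, -1, 0, 0, 0, 0, 0, 0, -1, 0, 0, 0, 0, 0, -0.02, -1, 0, 0, 0, 0, 0, -0.03, -1, 0, 0, 0, 0, 0, -0.035, -1, 0, 0, 0, 0, 0, 0, -1])

```text
clock: 19.08
eef_pos: [497.8, -230.3, 122.2]
tool_rot: [3.137, 0.003, 1.731]
force: [-0.2, -0.8, -0.2]
width: 85.4
gripper_force: 0.0
```

Call:
carry_out(deltas=[0, 0, 0, 0.0507, 0.0036, 0, -1, 0, 0, 0, 0.0507, 0.0036, 0, -1, 0, 0, 0, 0.0507, 0.0036, 0, -1, 0, 0, 0, 0.0507, 0.0036, 0, -1, 0, 0, 0, 0.0507, 0.0036, 0, -1, 0, 0, 0, 0.0507, 0.0036, 0, -1, 0, 0, -9.9, 0, 0, 0, -1, 0, 0, -9.9, 0, 0, 0, -1, 0, 0, -9.9, 0, 0, 0, -1, 0, 0, -9.9, 0, 0, 0, -1, 0, 0, -9.9, 0, 0, 0, -1, 0, 0, -9.9, 0, 0, 0, -1])

```text
clock: 20.58
eef_pos: [467.9, 73.9, 119.0]
tool_rot: [-3.141, -0.001, 2.774]
force: [0.4, 1.0, -0.9]
width: 85.2
gripper_force: 0.0
```

Call:
carry_out(deltas=[0, 0, -9.9, 0, 0, 0, -1, 0, 0, -9.9, 0, 0, 0, -1, 0, 0, -9.9, 0, 0, 0, -1, 0, 0, 0, 0, 0, 0, -1])

```text
clock: 21.08
eef_pos: [467.9, 73.9, 118.9]
tool_rot: [3.141, -0.002, -2.998]
force: [-0.3, 0.6, -0.2]
width: 85.8
gripper_force: 0.0
```

```bash
python3 - <<'E'
from h import *
I={n:ctrl.get_image(n) for n in("top","side")}
T=I["top"];S=I["side"]
a=cv2.resize(T[170:245,275:365],(450,375),interpolation=cv2.INTER_CUBIC)
u=proj("side",[494,-220,20]).astype(int);b=cv2.resize(S[u[1]-40:u[1]+35,u[0]-35:u[0]+35],(350,375),interpolation=cv2.INTER_CUBIC)
cv2.imwrite("pics/l2.png",np.hstack([a,b])[...,::-1])
print([ray(n,dark(n,I[n],[494.5,-225.5,45],3),45) for n in I])
s=ctrl.read_state();print(s["eef_pos"],s["tool_rot"])
E
```

```text
[array([ 495.20362471, -226.42215752]), array([ 492.53051676, -225.97178881])]
[468.16250062  73.8828974  119.29537413] [ 3.14130674e+00 -1.03522516e-03 -2.99964366e+00]
```

View pics/l2.png

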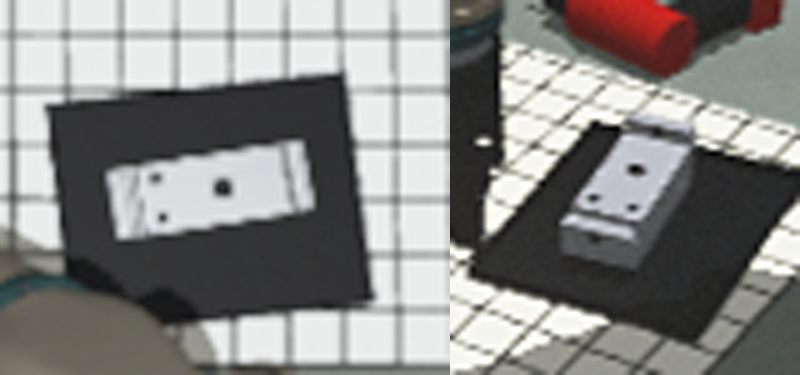

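Layer 2 lies level and square, with its heel at the −y end over the bottom heel and its hole at crop (223,187). It measures about 1 mm lengthwise and −1.5 mm sideways. Next I pick the last yoke.

Call:
carry_out(deltas=[0, 0, 0, -0.0018, -0.001, 0.04, -1, 0, 0, 0, 0, 0, 0.04, -1, 0, 0, 0, 0, 0, 0.02, -1, 0, 0, 0, 0, 0, 0.012, -1, 0, 0, 0, 0, 0, 0.004, -1, 0, 0, 0, 0, 0, 0, -1, 0, 0, 0, 0, 0, 0, 1, 0, 0, 0, 0, 0, 0, 1, 0, 0, 0, 0, 0, 0, 1, 0, 0, 0, 0, 0, 0, 1, 0, 0, 0, 0, 0, 0, 1, 0, 0, 0, 0, 0, 0, 1])

```text
clock: 22.68
eef_pos: [470.9, 72.8, 4.8]
tool_rot: [-3.14, 0.001, -2.997]
force: [-1.2, -0.8, 8.8]
width: 48.2
gripper_force: 61.1
```

Call:
carry_out(deltas=[0, 0, 0, 0, 0, -0.01, 1, 0, 0, 0, 0, 0, -0.03, 1, 0, 0, 0, 0, 0, -0.04, 1, 0, 0, 0, 0, 0, -0.05, 1, 0, 0, 9.9, 0, 0, 0, 1, 0, 0, 9.9, 0, 0, 0, 1, 0, 0, 9.9, 0, 0, 0, 1, 0, 0, 9.9, 0, 0, 0, 1, 0, 0, 9.9, 0, 0, 0, 1, 0, 0, 9.9, 0, 0, 0, 1, 0, 0, 9.9, 0, 0, 0, 1, 0, 0, 9.9, 0, 0, 0, 1])

```text
clock: 24.18
eef_pos: [469.1, 73.1, 133.5]
tool_rot: [-3.139, -0.001, 1.899]
force: [-0.1, -0.3, -7.3]
width: 48.1
gripper_force: 65.0
```

Call:
carry_out(deltas=[0, 0, 9.8, 0, 0, 0, 1, 0, 0, 0, 0, 0, 0, 1])

```text
clock: 24.42
eef_pos: [469.4, 73.3, 133.6]
tool_rot: [-3.14, -0.0, 1.735]
force: [0.2, -0.4, -7.5]
width: 47.3
gripper_force: 65.1
```

Call:
carry_out(deltas=[0, 0, 0, -0.046, -0.0037, 0, 1, 0, 0, 0, -0.046, -0.0037, 0, 1, 0, 0, 0, -0.046, -0.0037, 0, 1, 0, 0, 0, -0.046, -0.0037, 0, 1, 0, 0, 0, -0.046, -0.0037, 0, 1, 0, 0, 0, -0.046, -0.0037, 0, 1, 0, 0, 0, 0, 0, 0, 1, 0, 0, 0, 0, 0, 0, 1])

```text
clock: 25.42
eef_pos: [492.4, -202.2, 133.4]
tool_rot: [-3.141, -0.002, 1.735]
force: [0.7, 1.2, -7.9]
width: 47.7
gripper_force: 65.0
```

Call:
carry_out(deltas=[0, 0, 0, -0.001, 0, 0.03, 1, 0, 0, 0, 0, 0, 0.03, 1, 0, 0, 0, 0, 0, 0.014, 1, 0, 0, 0, 0, 0, 0.006, 1, 0, 0, 0, 0, 0, 0, 1])

```text
clock: 26.05
eef_pos: [493.8, -203.3, 54.1]
tool_rot: [3.141, 0.0, 1.734]
force: [-0.2, 0.2, -7.5]
width: 47.9
gripper_force: 65.0
```

Call:
carry_out(deltas=[0, 0, 0, 0, 0, 0.001, 1, 0, 0, 0, 0, 0, 0.001, 1, 0, 0, 0, 0, 0, 0, 1])

```text
clock: 26.42
eef_pos: [493.5, -203.8, 52.1]
tool_rot: [3.141, 0.0, 1.733]
force: [-0.3, 0.7, -8.1]
width: 48.0
gripper_force: 65.0
```

Call:
carry_out(deltas=[0, 0, 0, 0, 0, 0.001, 1, 0, 0, 0, 0, 0, 0.001, 1, 0, 0, 0, 0, 0, 0, 1])

```text
clock: 26.8
eef_pos: [493.4, -203.7, 49.9]
tool_rot: [3.142, 0.0, 1.733]
force: [-0.2, -0.2, -5.7]
width: 47.8
gripper_force: 65.3
```

Call:
carry_out(deltas=[0, 0, 0, 0, 0, 0.0006, 1, 0, 0, 0, 0, 0, 0, 1, 0, 0, 0, 0, 0, 0, -1, 0, 0, 0, 0, 0, 0, -1, 0, 0, 0, 0, 0, 0, -1, 0, 0, 0, 0, 0, 0, -1, 0, 0, 0, 0, 0, -0.02, -1, 0, 0, 0, 0, 0, -0.03, -1, 0, 0, 0, 0, 0, -0.05, -1, 0, 0, 0, 0.05, 0, 0, -1, 0, 0, 0, 0.05, 0, 0, -1, 0, 0, 0, 0.05, 0, 0, -1])

```text
clock: 28.3
eef_pos: [469.0, -54.4, 149.5]
tool_rot: [3.141, 0.0, 1.733]
force: [0.3, 1.8, 0.1]
width: 85.1
gripper_force: 0.0
```

Call:
carry_out(deltas=[0, 0, 0, 0.05, 0, 0, -1, 0, 0, 0, 0.05, 0, 0, -1, 0, 0, 0, 0.05, 0, 0, -1, 0, 0, 0, 0, 0, 0, -1])

```text
clock: 28.8
eef_pos: [444.4, 97.2, 149.6]
tool_rot: [3.14, -0.002, 1.742]
force: [-0.2, -1.2, -0.3]
width: 85.5
gripper_force: 0.0
```

```bash
python3 - <<'E'
from h import *
I={n:ctrl.get_image(n) for n in("top","side")}
T=I["top"];S=I["side"]
a=cv2.resize(T[170:245,275:365],(450,375),interpolation=cv2.INTER_CUBIC)
u=proj("side",[494,-220,20]).astype(int);b=cv2.resize(S[u[1]-40:u[1]+35,u[0]-35:u[0]+35],(350,375),interpolation=cv2.INTER_CUBIC)
cv2.imwrite("pics/l3.png",np.hstack([a,b])[...,::-1])
print([ray(n,dark(n,I[n],[492,-207,59],3),59) for n in I])
E
```

```text
[array([ 493.88456171, -207.06493341]), array([ 491.0934962 , -207.15043498])]
```

View pics/l3.png

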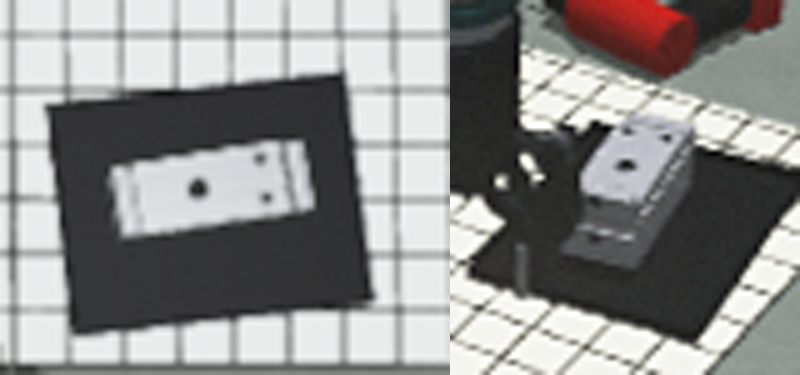

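The pile is four yokes high, level and square, with the top hole at crop (198,188). Layer 3 is about 20 mm lengthwise and about 0 mm sideways from the bottom yoke, and the arm is clear, so I hand in.

```bash
python3 -c "
from cell import ctrl
print(ctrl.finish_job())"
```

```text
the job is handed in; nothing more can be done
None
```

I stacked the three loose yokes on the one in the tray and handed the job in at about 29 s; by the cameras the pile is level and square, with each layer within about 2 mm of where I aimed it, but no verdict came back.

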